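# Zero the readout and stow the measuring kit

### The job

Pick up the orange stylus and press the red recessed zero button on the readout fully in with its tip, then lay the stylus, the cleaning brush and the L-shaped steel square flat in the tray pockets shaped for them, each pointing the way its pocket demands. Lay them down rather than dropping them, press the button with nothing but the stylus, and leave the other things undisturbed.

Things in the scene. Friction and masses are not known exactly. Their poses are not given: they have to be found in the camera images.
- stylus: Loose tool 130 mm long, flat on the mat, tip roughly towards the robot: orange square bar 80 x 16 x 16 mm with a black band near its back, then a coaxial steel rod 6 mm thick, 50 mm long, round end. Origin: underside, below the middle of the bar (grip here, across 16 mm); +x to the tip, z up; axis 8 mm above the origin; x: back end -40, bar's front +40, tip +90 mm.
- stylus_tip (a point): The very tip of the stylus, on its axis.
- brush: Loose flat cleaning brush, 150 mm long: wooden handle 14 wide x 14 high from x = -70 to +30 mm, brass ferrule 28 wide x 12 high from +30 to +46, white head 30 wide x 10 high from +46 to +80. Origin: underside of the handle (grip here); +x towards the head, z up.
- brush_head (a point): Middle of the brush's white head (63 mm along +x from the brush's origin, 5 mm above its underside).
- square: Loose L-shaped steel try square lying flat: dark stock 90 (x) x 16 (y) x 16 mm high centred on the origin; bright flat blade 6 mm high over x +25 to +45, y +8 to +68 mm. Origin: underside, below the middle of the stock (grip the stock here, across its 16 mm); z up.
- square_blade (a point): Point near the free end of the square's blade: x = 35, y = 63, z = 3 mm in the square's frame.
- tray: Fixed tray: black insert, yellow pocket floors; 210 (x) x 202 (y) x 16 mm high. Floors 6 mm above the underside, pockets 10 mm deep. Origin: underside, near the middle (y from -96 to +106). A finger trough at floor level crosses it along y at x -30 to +30, open at both edges. Besides the three pockets, a small one at (77, -30) already holds the ring gauge.
- stylus_pocket (a point): Where the stylus' origin belongs: on the yellow floor at tray (0, 22) mm. Pocket in the tray's frame: bar part x -47 to +47, y 8 to 36; narrow rod slot x -99 to -47, y 14.5 to 29.5, so the tip must point to the tray's -x.
- brush_pocket (a point): Where the brush's origin belongs: on the yellow floor at tray (0, 75) mm. Pocket in the tray's frame: handle part x -77 to +30, y 62 to 88; wide head part x 30 to 87, y 53 to 97, so the head must point to the tray's +x.
- square_pocket (a point): Where the square's origin belongs: on the yellow floor at tray (0, -72) mm. L-shaped pocket in the tray's frame: stock part x -52 to +52, y -87 to -57; blade part x 18 to 52, y -57 to +3, so the square's axes must be parallel to the tray's, same way round.
- readout: Fixed grey digital readout, 120 mm wide (y), about 74 mm high, reaching from x = -78 to about +45 mm. Its flat panel with a dark display faces +x (away from the robot) and is tilted back: the outward normal points along +x and 28 degrees above horizontal. Origin: underside.
- zero_mouth (a point): Centre of the mouth of the zero button's recess, in the plane of the readout's panel, 28 mm up the slope from the lower edge. The recess is a 20 x 20 mm square hole framed in yellow; the red button, 17 mm across, sits in it with its face 4 mm below the panel. Press along the inward normal; the stylus may lean up to some 20 degrees off it.
- zero (a joint): Travel of the red zero button: 0 out, 0.006 m fully pressed (about 3 N there, spring return).
- ring_gauge: Steel ring 34 mm across, 14 mm high, standing in its own tray pocket; leave it alone. Origin: centre of underside.
- brass_weight: Small brass weight, 28 mm across, 34 mm high, standing on the mat beyond the parts; leave it alone. Origin: centre of underside.
- mat: Fixed blue mat, 240 (x) x 280 (y) x 3 mm, on which the stylus, brush and square lie at the start. Origin: centre of underside.
- bottle: Blue bottle, 56 mm across, 150 mm high, at the far side; leave it alone.
- mug: White mug, 80 mm across, 90 mm high, at the far side; leave it alone.
- screwdriver: Screwdriver lying at the far side; leave it alone.
Mind the look-alikes: they are no part of the job. What is shaped like the readout but green is not meant. Several things have the shape of the brush; the one meant has the colours described above.

How it is judged (in metres and radians):
On the way, in this order (a step that is already met when the one before it is completed fails the run):
1. the zero button is pressed in by the stylus (value of joint zero above 0.004 m and contact force between stylus and readout above 0.3 N), for 0.1 s.
2. the stylus lies in its pocket (x of stylus in the frame of tray between -0.012 and 0.012 m and y of stylus in the frame of tray between 0.012 and 0.032 m and z of stylus in the frame of tray between 0.003 and 0.009 m and x of stylus_tip in the frame of tray below -0.075 m and z of stylus_tip in the frame of tray below 0.018 m and angle between stylus's own z axis and vertical below 0.06 rad), for 0.2 s.
At the end, for the whole second after the job is handed in: Stylus, brush and square lie still and flat (0.06 rad) on the yellow floor (3 mm) of their own pockets, within 12 mm along and 10 mm across the tray of the nominal places, tip, head and blade in their own parts of the pockets; the zero button is out again (under 1.5 mm) (all of step 2 and x of brush in the frame of tray between -0.012 and 0.012 m and y of brush in the frame of tray between 0.065 and 0.085 m and z of brush in the frame of tray between 0.003 and 0.009 m and x of brush_head in the frame of tray above 0.045 m and angle between each of brush, square's own z axis and vertical below 0.06 rad and x of square in the frame of tray between -0.012 and 0.012 m and y of square in the frame of tray between -0.082 and -0.062 m and z of square in the frame of tray between 0.003 and 0.009 m and y of square_blade in the frame of tray above -0.025 m and x of square_blade in the frame of tray above 0.02 m and linear speed of each of stylus, brush, square below 0.02 m/s and value of joint zero below 0.0015 m); the robot touches nothing.
It fails at once if the button is pushed by the robot itself (value of joint zero above 0.002 m and contact force between any of the fingers, the arm and readout above 0.5 N).
It fails at once if a part is dropped (falls freely faster than 1 m/s, some 5 cm) ((linear speed of stylus above 1 m/s and contact force between stylus and the fingers below 0.05 N) or (linear speed of brush above 1 m/s and contact force between brush and the fingers below 0.05 N) or (linear speed of square above 1 m/s and contact force between square and the fingers below 0.05 N)).
It fails at once if another thing is shifted by more than 20 mm (distance of any of ring_gauge, brass_weight, bottle, mug, screwdriver from where it was at the start of the episode above 0.02 m).
It also fails if it takes over 72 s, if anything falls off the work surface, if the arm or the gripper's body presses on something with over 40 N, if the wrist force passes 120 N, or if a joint passes its speed limit or range.

### The arm

A 7-joint arm with a two-finger parallel gripper is mounted at the origin on the work surface. World frame = base frame: x ahead of the robot, y to its left, z up, the work surface at z = 0. Lengths are in mm, angles in rad, forces in N, time in s.
With the tool pointing down it reaches from about 350 to 900 mm from the base axis. Payload 19.9 kg.
Tool frame: the origin (TCP) lies midway between the tips of the shut fingers; the grasp point (between the pads) lies 19 mm behind it; z points along the fingers, y is the line along which they close (so a half turn about z gives the same grasp; the last joint's range is limited). The gripper opens to 94 mm and grips with 3 to 60 N. Pads are 16 mm wide; open, the fingers measure 119 mm over their backs; the gripper's body (75 mm by 177 mm) begins 78 mm behind the grasp point.
Start: joints at [-1.238, 0.417, -0.01, 1.614, 0.005, 1.111, -0.053], TCP at [228.211, 581.823, 205.425] pointing down, gripper open.
Joint ranges: [-2.81, 2.81], [-0.39, 2.02], [-1.27, 1.25], [0.06, 2.57], [-1.19, 4.33], [0.19, 2], [-2.82, 2.82]. Speed limits (rad/s): [1.89, 1.89, 2.39, 2.39, 3.01, 3.01, 3.01].

### API

Orientations are given as a unit quaternion [x, y, z, w].
In Python, from bench import readout, eyes, bot gives the robot as it stands.
- The arm moves only by the tool move_arm, never from a script. Its argument "commands" is one flat list of numbers, 4 for each row, row after row: the shift along the tool's x, y, z in cm, then the turn about the tool's z in rad. In form: [tx, ty, tz, spin, tx, ty, tz, spin, ...]. A call has 1 to 8 rows; each row is the pose to reach, as a shift and turn from the pose commanded when the call began, along the tool's axes at that moment; what a row does not reach only later rows make up. A row lasts 1/10 s, in which the tool goes at most 50 mm and 8.59 degrees, less where a joint would pass 70% of its speed; a pose out of reach is approached as far as the arm can. A call with a gripper value outside its range is refused whole. "fingers" is the opening, from 0 (shut) to 1 (fully open), set as the call begins (left out, the last holds). The fingers move at their own pace and stop on an object; "squeeze" is the grip in N (left out, the last holds). Time passes only in rows, so rows that repeat a pose let the fingers close. It gives the time, the measured TCP pose, the force, the opening and the grip force at its end, in the units of the state.
- readout.get_state(): the state, without advancing time (a new reading comes with each control period).
- eyes.camera(name): name is "scene" or "top"; returns a dict with "frame" (480x640x3 uint8, blue, green, red), "range_z" (480x640 float32, mm along the optical axis (not along the pixel's ray), 0 where there is no reading), "camera_matrix" (3x3 intrinsics, pixels), "R" (3x3) and "t" (3): a world point X has camera coordinates R X + t. Camera axes: x right, y down, z forward; pixel columns grow to the right and rows downward; lengths in mm; the calibration is good to about 2 mm. A picture is of the moment at which its call begins.
- bot.job_done(): hands the job in; it is judged then, once.
Trained networks look in a picture, given as the dict that the camera call returned (one of the last four; its "shot" number tells which), for a name from the list of things; names that differ only in an ending like _2 or _b are one class to them, and where a whole thing is asked for, a point or a joint stands for the part that bears it (a point fixed in the world has none). Each returns a list of dicts, best first, with "p" (0 to 1); they miss things now and then, are a little off and sometimes report something else, mostly with a low value. They report only what shows in the picture. A call takes as long as a camera call. They do not tell look-alikes from the thing itself.
- eyes.trace(picture, thing): "region" (480x640 bool, what is visible of it) and "pixel" ([column, row] in pixels, amid what is visible of it).
The state is a dict: "t": time; "joints": joint angles; "joint_vel": joint speeds; "joint_efforts": joint torques, N m; "eef_pos": TCP position; "eef_rot": TCP orientation; "ft_force": force on the tool from outside, world axes, zero at the start; "wrist_torque": the same for the moment, N m; "gripper_width": finger opening in mm; "grasp_force": force on a finger pad.
Only numpy, scipy, OpenCV 4.12 (cv2) and the standard library are available. Lean on these libraries where they do the work, as an engineer would, in place of code of your own. Each camera call takes 0.05 s, during which the arm holds its last target. There are 200 camera calls.

## Working session

There is one attempt and no reset: what is moved stays moved. The work goes in short steps, Python scripts to look and compute and a tool call to move; the robot and the scene stay as the last step left them, time stands still between calls to the robot, and variables do not carry over. Pictures are saved under pics/ and viewed, at most 10 in all, crops included, and the job is handed in when it is done.

Besides the shell and the picture viewer there is one more tool, called after ">>>" as name(argument=value, ...) on one line, values as JSON. move_arm: Moves the arm, as the interface text tells. Its arguments: {"type":"object","properties":{"commands":{"type":"array","items":{"type":"number"}},"fingers":{"type":"number"},"squeeze":{"type":"number"}},"required":["commands"]}

```bash
ls; mkdir -p pics
python3 - <<'E'
from bench import readout, eyes, bot
import cv2
print(readout.get_state())
for n in ("scene","top"):
    p=eyes.camera(n); cv2.imwrite(f"pics/{n}0.png",p["frame"]); print(n,p["camera_matrix"],p["R"],p["t"])
E
```

```text
pics
{'t': 0.0, 'joints': array([-1.23848083,  0.41798067, -0.01027438,  1.61418125,  0.00470426,
        1.11069799, -0.05301119]), 'joint_vel': array([ 0.00150853, -0.00062961, -0.00019961, -0.00092863, -0.00073168,
       -0.00236986, -0.00018538]), 'joint_efforts': array([ 2.10253973e-03, -8.51264620e+01,  6.39377944e-01, -4.26006854e+01,
       -4.87991155e-02,  1.84311450e-02,  1.13932342e-04]), 'eef_pos': array([228.12086147, 581.46919372, 204.8182694 ]), 'eef_rot': array([ 1.85834718e-01,  9.82580821e-01, -6.18912963e-04, -6.21984018e-05]), 'ft_force': array([-0.57925595,  0.02029359, -0.32500836]), 'wrist_torque': array([-0.01134317, -0.01833786,  0.05144879]), 'grasp_force': 0.0, 'gripper_width': 93.99275012004398}
scene [[482.48929815   0.         313.60037161]
 [  0.         482.48929815 239.0911518 ]
 [  0.           0.           1.        ]] [[ 0.55411839  0.8322995   0.01517713]
 [ 0.65929991 -0.42766404 -0.6184069 ]
 [-0.50820904  0.35267692 -0.7857115 ]] [-263.39441585 -331.97214445 1480.6465243 ]
top [[591.77411647   0.         309.80177954]
 [  0.         591.77411647 245.83074877]
 [  0.           0.           1.        ]] [[ 0.01534246 -0.99984274  0.00889431]
 [-0.99823876 -0.01582645 -0.05717424]
 [ 0.05730601 -0.00800145 -0.9983246 ]] [ -39.17777859  510.53805316 1384.49834127]
```

View pics/scene0.png

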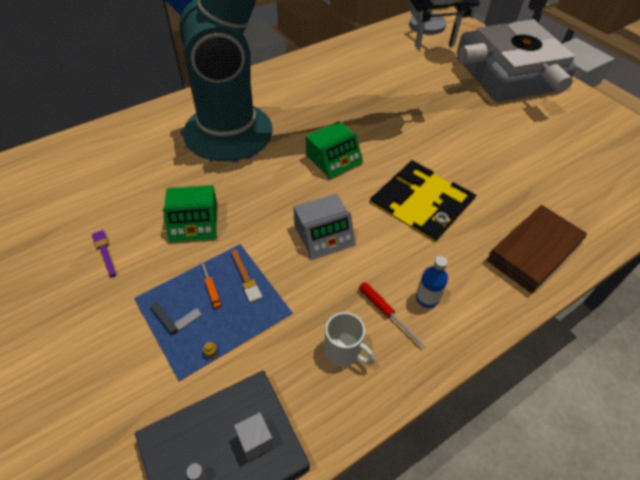

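View pics/top0.png

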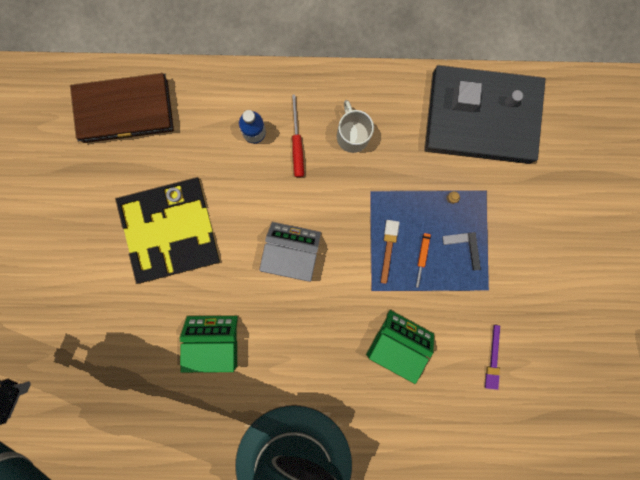

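The red‑button readouts: grey at top‑pixel (292,250), greens at (209,345) and (402,347). The grey one fits. Brushes: the wooden, white‑headed one at (389,250) fits, the purple one at (494,357) doesn't. Next I'll measure and view one enlarged crop.

```bash
cat > h.py <<'E'
import numpy as np, cv2
from bench import readout, eyes, bot
def cloud(p):
    K=p["camera_matrix"]; z=p["range_z"].astype(float); v,u=np.mgrid[0:480,0:640]
    c=np.stack([(u-K[0,2])*z/K[0,0],(v-K[1,2])*z/K[1,1],z],-1)
    return (c-p["t"])@p["R"]          # world = R^T (c - t)
def ray(p,uv,z):                      # pixels -> world at height z
    K=p["camera_matrix"]; uv=np.atleast_2d(uv).astype(float)
    d=np.c_[(uv-K[:2,2])/K[0,0],np.ones(len(uv))]@p["R"]; o=-p["R"].T@p["t"]
    return o+d*((z-o[2])/d[:,2])[:,None]
def rect(P):
    (c,s,a)=cv2.minAreaRect(P[:,:2].astype(np.float32)); 
    return np.round(c,1),np.round(s,1),round(a,1)
def pca(P):
    m=P.mean(0); w,V=np.linalg.eigh(np.cov((P-m)[:,:2].T)); return m,np.degrees(np.arctan2(V[1,1],V[0,1]))
E
python3 - <<'E'
from h import *
a=eyes.camera("top"); b=eyes.camera("scene"); np.savez("shots.npz",**{f"a_{k}":a[k] for k in("frame","range_z","camera_matrix","R","t")},**{f"b_{k}":b[k] for k in("frame","range_z","camera_matrix","R","t")})
for p,n in((a,"top"),(b,"scene")):
    W=cloud(p)
    for th in("stylus","brush","square","tray","readout","ring_gauge"):
        for r in eyes.trace(p,th):
            if r["p"]<.3: continue
            P=W[r["region"]&(p["range_z"]>0)]
            col=p["frame"][r["region"]].mean(0).round()
            print(n,th,round(r["p"],2),r["pixel"],col,len(P),"rect",rect(P),"z pct",np.percentile(P[:,2],[5,50,95]).round(1))
f=a["frame"]; c1=cv2.resize(f[170:300,245:495],None,fx=3.2,fy=3.2,interpolation=cv2.INTER_CUBIC)
cv2.imwrite("pics/crop1.png",c1)
E
```

```text
top stylus 0.88 [424.1, 249.7] [ 40.  94. 180.] 248 rect (array([ 505.6, -299.7]), array([17.2, 81.6]), 79.3) z pct [ 9.4 18.2 23.3]
top brush 0.84 [385.8, 243.0] [103. 137. 172.] 491 rect (array([ 500.6, -215.6]), array([ 29.1, 147.4]), 82.1) z pct [ 8.9 14.9 21.1]
top brush 0.7 [493.4, 364.1] [113.  73. 122.] 622 rect (array([ 257.4, -468.9]), array([ 36.1, 152. ]), 87.1) z pct [ 2.  11.8 17.6]
top square 0.63 [469.3, 243.9] [105. 103. 104.] 504 rect (array([ 518. , -404.5]), array([109.2,  62.5]), 47.5) z pct [ 3.8 13.8 22.3]
top tray 0.91 [167.9, 229.8] [ 47. 119. 124.] 7593 rect (array([546.3, 311. ]), array([217.5, 208.4]), 15.6) z pct [ 1.6 10.7 19.4]
top readout 0.93 [206.0, 344.3] [ 57. 113.  50.] 3196 rect (array([281.4, 204.9]), array([141.3, 130. ]), 89.0) z pct [13.  76.5 83.8]
top readout 0.72 [287.2, 252.6] [111. 115. 116.] 2769 rect (array([499.6,  17.7]), array([131.3, 127.9]), 79.0) z pct [ 8.  72.5 79.7]
top ring_gauge 0.62 [172.4, 191.4] [118. 137. 143.] 144 rect (array([628.4, 296.4]), array([33.3, 37. ]), 3.3) z pct [ 5.6 18.1 24.9]
scene stylus 0.62 [211.1, 294
[... 757 characters left out ...]
 z pct [ 4.5 13.3 19.8]
scene readout 0.97 [324.4, 226.1] [76. 80. 79.] 2882 rect (array([471.7,  35.3]), array([153.8, 187.6]), 78.7) z pct [ 9.2 65.8 79. ]
scene readout 0.91 [190.8, 210.3] [31. 83. 20.] 2803 rect (array([ 285.3, -246.3]), array([121.2, 126.3]), 62.3) z pct [13.4 69.6 82.9]
scene readout 0.89 [333.6, 149.8] [30. 79. 20.] 2268 rect (array([266.1, 230.6]), array([160.3, 237. ]), 25.8) z pct [12.2 63.3 83.2]
scene ring_gauge 0.69 [438.8, 218.9] [80. 91. 97.] 131 rect (array([631.4, 292.3]), array([31.9, 39.4]), 56.5) z pct [ 7.3 18.4 23.2]
scene ring_gauge 0.64 [207.5, 306.2] [108.  74.  56.] 10130 rect (array([ 530.8, -313.6]), array([248.5, 284. ]), 1.8) z pct [0.7 3.7 6.7]
```

View pics/crop1.png

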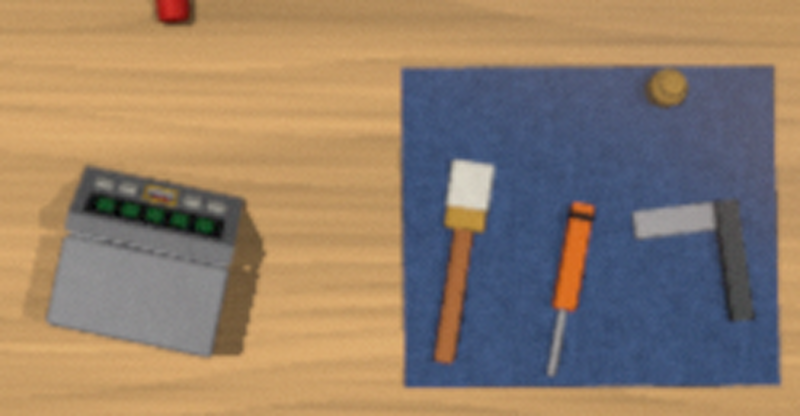

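```bash
cat > m.py <<'E'
from h import *
from scipy.optimize import minimize
D=np.load("shots.npz"); S={n:{k:D[f"{q}_{k}"] for k in("frame","range_z","camera_matrix","R","t")} for n,q in(("top","a"),("scene","b"))}
box={"top":{"st":(228,295,410,435),"br":(215,290,375,403),"sq":(225,278,438,486),"tray":(175,285,112,222),"ro":(218,285,255,328)},
 "scene":{"st":(258,312,195,226),"br":(246,305,228,265),"sq":(298,338,146,206),"tray":(158,242,366,480),"ro":(192,260,288,360)}}
def msk(p,b,f):
    r0,r1,c0,c1=b; h=cv2.cvtColor(p["frame"],cv2.COLOR_BGR2HSV).astype(int)
    m=np.zeros((480,640),bool); m[r0:r1,c0:c1]=f(*(h[r0:r1,c0:c1,i] for i in range(3))); return m
px=lambda m:np.argwhere(m)[:,::-1]
for n,p in S.items():
    B=box[n]; W=cloud(p)
    m=msk(p,B["st"],lambda h,s,v:(h<14)&(s>170)&(v>90)); P=ray(p,px(m),19); print(n,"stylus orange",pca(P),rect(P))
    m=msk(p,B["br"],lambda h,s,v:(h<25)&(s>90)&(v>50)); P=ray(p,px(m),16); print(n,"brush handle+ferrule",pca(P),rect(P))
    m=msk(p,B["br"],lambda h,s,v:(s<60)&(v>140)); P=ray(p,px(m),13); print(n,"brush head",pca(P),rect(P))
    m=msk(p,B["sq"],lambda h,s,v:(s<110)&(v<95)); P=ray(p,px(m),19); print(n,"stock",len(P),pca(P),rect(P))
    m=msk(p,B["sq"],lambda h,s,v:(s<90)&(v>110)); P=ray(p,px(m),9); print(n,"blade",len(P),pca(P),rect(P))
    m=msk(p,B["tray"],lambda h,s,v:(h>20)&(h<36)&(s>150)&(v>100)); Y=ray(p,px(m),6)[:,:2]
    R=[(-47,47,8,36),(-99,-47,14.5,29.5),(-77,30,62,88),(30,87,53,97),(-52,52,-87,-57),(18,52,-57,3),(-30,30,-96,106)]
    def cost(q):
        th=np.radians(q[2]); U,V=np.meshgrid(np.arange(-130,131,2.),np.arange(-130,131,2.)); c,s=np.cos(th),np.sin(th)
        T=np.zeros(U.shape,bool)
        for r in R:T|=(U>r[0])&(U<r[1])&(V>r[2])&(V<r[3])
        X=np.c_[(q[0]+c*U-s*V).ravel(),(q[1]+s*U+c*V).ravel(),np.full(U.size,6.)]
        C=X@p["R"].T+p["t"]; uv=(C[:,:2]/C[:,2:])*p["camera_matrix"][0,0]+p["camera_matrix"][:2,2]
        M=cv2.remap(cv2.GaussianBlur(m.astype(np.float32),(0,0),1),uv[:,0].astype(np.float32).reshape(U.shape),uv[:,1].astype(np.float32).reshape(U.shape),cv2.INTER_LINEAR)
        return ((M-cv2.GaussianBlur(T.astype(np.float32),(0,0),1.2))**2).mean()
    best=min((minimize(cost,[546,308,a],method="Nelder-Mead",options=dict(initial_simplex=[[546,308,a],[556,308,a],[546,318,a],[546,308,a+4]])) for a in(8,14)),key=lambda r:r.fun)
    print(n,"tray",best.x.round(1),best.fun)
    # readout panel
    r0,r1,c0,c1=B["ro"]; Q=W[r0:r1,c0:c1].reshape(-1,3)
    yaw=np.radians(-11); nrm=np.array([np.cos(yaw)*np.cos(.4887),np.sin(yaw)*np.cos(.4887),np.sin(.4887)])
    my=msk(p,B["ro"],lambda h,s,v:(s>110)&(v>80)&((h<36)|(h>170)))
    lab=cv2.connectedComponentsWithStats(my.astype(np.uint8)); 
    top=W[my]; print(n,"btn comps",lab[2][1:].tolist(),"depth pts",np.median(top,0))
    roof=Q[Q[:,2]>60]; print(n,"roof",rect(roof),np.median(roof[:,2]))
E
python3 m.py
```

```text
top stylus orange (array([ 503.74939421, -299.81332305,   19.        ]), np.float64(169.929900068923)) (array([ 505.9, -300.3]), array([15.8, 77.1]), 79.7)
top brush handle+ferrule (array([ 489.66771674, -214.60646915,   16.        ]), np.float64(171.716091566918)) (array([ 484.3, -217.6]), array([ 29. , 113.9]), 86.3)
top brush head (array([ 559.02381449, -224.86809133,   13.        ]), np.float64(163.93416236577502)) (array([ 559. , -225.3]), array([32. , 34.1]), 81.4)
top stock 326 (array([ 504.03849085, -417.96861062,   19.        ]), np.float64(-172.43271340160018)) (array([ 505.3, -417.5]), array([90.5, 21.1]), 7.8)
top blade 443 (array([ 541.66971272, -401.22860119,    9.        ]), np.float64(103.89760881881354)) (array([ 514.1, -397. ]), array([102.7, 107.6]), 89.9)
top tray [545.1 302.8  15.6] 0.0069173360243439674
top btn comps [[255, 218, 73, 67, 2087], [290, 228, 10, 6, 28]] depth pts [ 5.02424803e+02  3.99066859e+00 -1.74436623e-01]
top roof (array([485.6,  17.1]), array([120. ,  95.3]), 79.1) 73.909340260163
scene stylus orange (array([ 510.19883871, -300.84002663,   1
[... 294 characters left out ...]
557.87157033, -222.84645069,   13.        ]), np.float64(170.85830179216046)) (array([ 557.7, -222.8]), array([28.8, 33. ]), 82.8)
scene stock 364 (array([ 514.26781801, -415.66305408,   19.        ]), np.float64(-162.95390450907556)) (array([ 520.8, -409.2]), array([117.6,  57.3]), 37.0)
scene blade 241 (array([ 532.6533191 , -378.16368957,    9.        ]), np.float64(87.53079509688386)) (array([ 526.9, -403.8]), array([116.9,  42.1]), 74.5)
scene tray [541.7 308.4  15.7] 0.018568942323327065
scene btn comps [[288, 192, 72, 68, 1953], [327, 237, 10, 11, 72]] depth pts [476.89310309  26.26913044   1.05811615]
scene roof (array([ 793.1, -168. ]), array([141.5, 840.9]), 59.0) 74.67426097416399
```

```bash
cat > m2.py <<'E'
from h import *
from scipy.optimize import minimize
D=np.load("shots.npz"); S={n:{k:D[f"{q}_{k}"] for k in("frame","range_z","camera_matrix","R","t")} for n,q in(("top","a"),("scene","b"))}
R=[(-47,47,8,36),(-99,-47,14.5,29.5),(-77,30,62,88),(30,87,53,97),(-52,52,-87,-57),(18,52,-57,3),(-30,30,-96,106)]
inr=lambda X:np.any([(X[:,0]>r[0])&(X[:,0]<r[1])&(X[:,1]>r[2])&(X[:,1]<r[3]) for r in R],0)
intray=lambda X:(abs(X[:,0])<105)&(X[:,1]>-96)&(X[:,1]<106)
def render(p,uv,q):
    th=np.radians(q[2]); Rm=np.array([[np.cos(th),-np.sin(th)],[np.sin(th),np.cos(th)]])
    loc=lambda z:(ray(p,uv,z)[:,:2]-q[:2])@Rm
    A,F,G=loc(16),loc(6),loc(1); tr=intray(A)|intray(G); y=inr(A)&inr(F); return tr,y
for n,(r0,r1,c0,c1) in(("top",(165,295,105,232)),("scene",(150,250,356,490))):
    p=S[n]; h=cv2.cvtColor(p["frame"],cv2.COLOR_BGR2HSV)[r0:r1,c0:c1].astype(int)
    ye=((h[...,0]>20)&(h[...,0]<36)&(h[...,1]>150)&(h[...,2]>70)).astype(np.float32); bl=(h[...,2]<60).astype(np.float32)
    v,u=np.mgrid[r0:r1:.5,c0:c1:.5]; uv=np.c_[u.ravel()-.25,v.ravel()-.25]; sh=u.shape
    def cost(q,show=0):
        t,y=render(p,uv,q); ds=lambda a:cv2.GaussianBlur(cv2.resize(a.reshape(sh).astype(np.float32),(c1-c0,r1-r0),interpolation=cv2.INTER_AREA),(0,0),1.)
        g=lambda a:cv2.GaussianBlur(a,(0,0),1.)
        return ((ds(y)-g(ye))**2).mean()+((ds(t&~y)-g(bl))**2).mean()
    b=minimize(cost,[546,305,15],method="Nelder-Mead",options=dict(initial_simplex=[[546,305,15],[552,305,15],[546,311,15],[546,305,18]],maxiter=120))
    print(n,b.x.round(1),b.fun)
# mouth triangulation
A=[];o=[]
for n,c in(("top",(294.5,230.5)),("scene",(331.5,242))):
    p=S[n]; P=ray(p,c,0)[0]; Q=ray(p,c,100)[0]; print(n,"at z45",ray(p,c,45)[0].round(1)); A.append((Q-P)/np.linalg.norm(Q-P)); o.append(P)
M=sum(np.eye(3)-np.outer(d,d) for d in A); print("mouth",np.linalg.solve(M,sum((np.eye(3)-np.outer(d,d))@P for d,P in zip(A,o))))
p=S["scene"]; W=cloud(p); print("scene depth",np.median(W[239:246,329:335].reshape(-1,3),0)); print("top depth",np.median(cloud(S["top"])[229:233,292:298].reshape(-1,3),0))
c=lambda n,a,b,k:cv2.resize(S[n]["frame"][a[0]:a[1],a[2]:a[3]],(400,400),interpolation=cv2.INTER_CUBIC)
cv2.imwrite("pics/crop2.png",np.hstack([c("top",(215,255,275,315),0,0),c("scene",(222,262,312,352),0,0)]))
# panel plane from scene+top depth
Q=np.vstack([cloud(S["scene"])[218:250,305:352].reshape(-1,3),cloud(S["top"])[226:242,272:316].reshape(-1,3)])
from numpy.linalg import lstsq
a=np.radians(-11); n=np.array([np.cos(a)*np.cos(.4887),np.sin(a)*np.cos(.4887),np.sin(.4887)]); d=Q@n; hst=np.histogram(d,np.arange(400,600,3)); k=hst[0].argmax(); s=abs(d-hst[1][k]-1.5)<8; print("panel n.X",np.median(d[s]),s.sum(),"rect z",np.percentile(Q[s][:,2],[2,98]))
E
python3 m2.py
```

```text
top [544.9 301.8  15.6] 0.03244106471538544
scene [544.4 305.3  16. ] 0.04331246390938759
top at z45 [544.4   5.   45. ]
scene at z45 [555.   -2.1  45. ]
mouth [545.63609784   5.31487786  29.70013467]
scene depth [542.5367769    7.26142289  24.71497687]
top depth [546.61942774   5.38441029  17.93647384]
panel n.X 485.6829682836648 2047 rect z [ 0.19296171 81.57507452]
```

View pics/crop2.png

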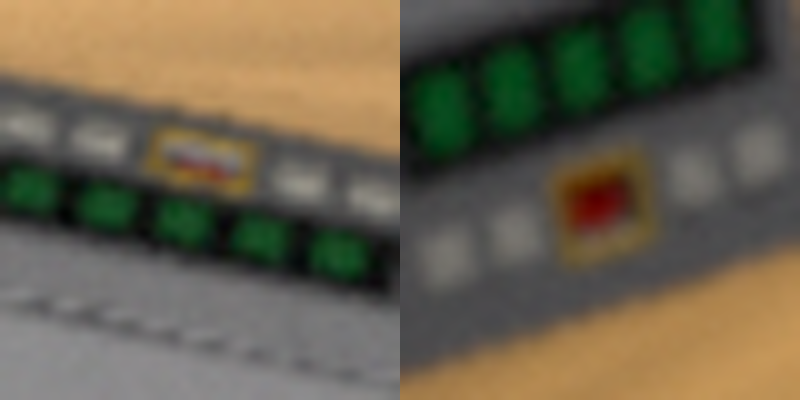

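The crops confirm the grey readout and its red button, with the yellow frame at top (294.7,230.6) and scene (332,242). Mouth is at about (545.6, 5.5, 29). Next: move to the stylus.

```bash
cat >> h.py <<'E'
from scipy.spatial.transform import Rotation as Ro
def go(x,y,z,yaw,st=None):            # yaw: wanted world direction of tool x, deg
    s=st or readout.get_state(); M=Ro.from_quat(s["eef_rot"]).as_matrix()
    d=M.T@(np.array([x,y,z])-s["eef_pos"])/10; cur=np.degrees(np.arctan2(M[1,0],M[0,0]))
    e=(yaw-cur+180)%360-180; print("t",round(s["t"],2),"pos",s["eef_pos"].round(1),"yaw",cur.round(2),"cm",d.round(2),"spin",round(-np.radians(e),3),"j7",s["joints"][6].round(2))
E
python3 -c "
from h import *
go(507,-300.3,120,169.5)"
```

```text
t 0.8 pos [228.2 581.8 205.4] yaw 158.58 cm [-58.16 -71.94   8.55] spin -0.191 j7 -0.05
```

>>> move_arm(commands=[-58.2,-71.9,3,-0.19,-58.2,-71.9,3,-0.19,-58.2,-71.9,3,-0.19,-58.2,-71.9,3,-0.19,-58.2,-71.9,3,-0.19,-58.2,-71.9,3,-0.19,-58.2,-71.9,3,-0.19,-58.2,-71.9,3,-0.19], fingers=0.5, squeeze=30)

```text
t: 1.6
eef_pos: [349.2, 198.8, 192.7]
eef_rot: [0.092, 0.996, 0.0, 0.0]
ft_force: [1.3, -0.1, -0.1]
gripper_width: 46.9
grasp_force: 0.0
```

```bash
python3 -c "
from h import *
go(507,-300.3,120,169.5)"
```

```text
t 1.6 pos [349.2 198.8 192.7] yaw 169.48 cm [-24.63 -46.2    7.25] spin -0.0 j7 0.8
```

>>> move_arm(commands=[-24.6,-46.2,5,0,-24.6,-46.2,5,0,-24.6,-46.2,5,0,-24.6,-46.2,5,0,-24.6,-46.2,5,0,-24.6,-46.2,5,0,-24.6,-46.2,5,0,-24.6,-46.2,5,0])

```text
t: 2.4
eef_pos: [469.1, -181.0, 154.5]
eef_rot: [0.092, 0.996, -0.0, 0.0]
ft_force: [1.0, 0.5, 0.1]
gripper_width: 47.0
grasp_force: 0.0
```

```bash
python3 -c "
from h import *
go(507,-300.3,120,169.5)"
```

```text
t 2.4 pos [ 469.1 -181.   154.5] yaw 169.5 cm [ -5.89 -11.04   3.46] spin -0.0 j7 1.88
```

>>> move_arm(commands=[-5.5,-10.2,3,0,-5.5,-10.2,3,0,-5.5,-10.2,3,0,-5.5,-10.2,3,0,-5.5,-10.2,3,0,-5.5,-10.2,3,0])

```text
t: 3.0
eef_pos: [504.3, -288.3, 124.8]
eef_rot: [0.091, 0.996, 0.0, 0.0]
ft_force: [-0.5, 0.6, -0.1]
gripper_width: 47.1
grasp_force: 0.0
```

```bash
python3 -c "
from h import *
go(507,-300.3,5,169.5)"
```

```text
t 3.0 pos [ 504.3 -288.3  124.8] yaw 169.54 cm [-0.48 -1.14 11.98] spin 0.001 j7 2.12
```

>>> move_arm(commands=[-0.5,-1.15,4,0,-0.5,-1.15,7,0,-0.5,-1.15,9,0,-0.5,-1.15,10,0,-0.5,-1.15,11,0,-0.5,-1.15,11.5,0,-0.5,-1.15,11.9,0,-0.5,-1.15,11.9,0])

```text
t: 3.8
eef_pos: [507.1, -301.6, 5.7]
eef_rot: [0.092, 0.996, -0.0, 0.0]
ft_force: [-0.4, 0.4, 0.1]
gripper_width: 46.8
grasp_force: 0.0
```

>>> move_arm(commands=[0,0,0,0,0,0,0,0,0,0,0,0,0,0,0,0,0,0,0,0], fingers=0)

```text
t: 4.3
eef_pos: [507.0, -301.6, 5.6]
eef_rot: [0.092, 0.996, -0.0, 0.0]
ft_force: [-0.8, 1.2, 1.1]
gripper_width: 15.5
grasp_force: 30.0
```

```bash
python3 -c "
from h import *
go(545.6,5.5,120,169)
print(readout.get_state()['gripper_width'])"
```

```text
t 4.3 pos [ 507.  -301.6    5.6] yaw 169.47 cm [  1.81  30.9  -11.44] spin 0.008 j7 2.22
15.507103797678607
```

>>> move_arm(commands=[0,0,-2,0,0,0,-5,0,0,0,-9,0,0,0,-12,0,0,0,-12,0,0,0,-12,0], squeeze=50)

```text
t: 4.9
eef_pos: [507.0, -301.4, 125.6]
eef_rot: [0.092, 0.996, 0.0, 0.0]
ft_force: [-0.3, 0.1, -1.0]
gripper_width: 15.8
grasp_force: 50.0
```

```bash
python3 -c "
from h import *
go(650,-14,130,169)
p=eyes.camera('top')
for r in eyes.trace(p,'screwdriver')[:1]:
    P=cloud(p)[r['region']]; print(r['p'],rect(P),P.min(0),P.max(0))"
```

```text
t 4.9 pos [ 507.  -301.4  125.6] yaw 169.48 cm [-8.81 30.87 -0.43] spin 0.008 j7 2.14
0.76 (array([653.3,  -3.4]), array([445.9,  28.6]), 2.9) [430.89987637 -20.01361584  -6.55217322] [ 875.37643722   19.86138223 1411.71683094]
```

>>> move_arm(commands=[-8.8,30.9,-0.5,0.008,-8.8,30.9,-0.5,0.008,-8.8,30.9,-0.5,0.008,-8.8,30.9,-0.5,0.008,-8.8,30.9,-0.5,0.008,-8.8,30.9,-0.5,0.008,-8.8,30.9,-0.5,0.008,-8.8,30.9,-0.5,0.008])

```text
t: 5.8
eef_pos: [650.3, -9.6, 128.5]
eef_rot: [0.093, 0.996, 0.0, -0.001]
ft_force: [-0.7, -1.0, -0.5]
gripper_width: 15.4
grasp_force: 50.0
```

>>> move_arm(commands=[0,0,0,0,0,0,0,0,0,0,0,0])

```text
t: 6.1
eef_pos: [649.5, -15.3, 130.3]
eef_rot: [0.097, 0.995, -0.0, -0.0]
ft_force: [-0.1, -0.7, -0.2]
gripper_width: 15.2
grasp_force: 50.0
```

```bash
python3 -c "
from h import *
go(648,-14,130,169)
a=eyes.camera('top');b=eyes.camera('scene')
W=cloud(a);P=W[100:200,285:310].reshape(-1,3);P=P[(P[:,2]>12)&(P[:,2]<60)&(P[:,0]>640)&(P[:,0]<900)];print('screwdriver',P.min(0),np.percentile(P,1,axis=0),P.max(0))
f=lambda p,r:cv2.resize(p['frame'][r[0]:r[0]+60,r[1]:r[1]+80],(800,600),interpolation=cv2.INTER_CUBIC)
def pj(p,X): c=p['R']@X+p['t']; return (p['camera_matrix']@(c/c[2]))[:2]
s=readout.get_state(); th=np.radians(169.4);u=np.array([np.cos(th),np.sin(th),0])
tip=s['eef_pos']+90*u+[0,0,5.4]; print('tip pred',tip,pj(a,tip),pj(b,tip))
o=[]
for p in(a,b):
    c=pj(p,tip).astype(int); o.append(cv2.resize(p['frame'][c[1]-25:c[1]+25,c[0]-20:c[0]+20],(400,500),interpolation=cv2.INTER_CUBIC)); print(c)
cv2.imwrite('pics/tip.png',np.hstack(o))
"
```

```text
t 6.1 pos [649.5 -15.3 130.3] yaw 168.91 cm [0.17 0.1  0.03] spin -0.002 j7 1.6
screwdriver [841.48498465   9.35807703  12.04462037] [841.51743945   9.36816443  12.15506906] [859.48396792  14.37891933  20.45566865]
tip pred [561.19749781   1.73368484 135.89576752] [295.43801524 219.28209024] [336.2263653  218.38128906]
[295 219]
[336 218]
```

View pics/tip.png

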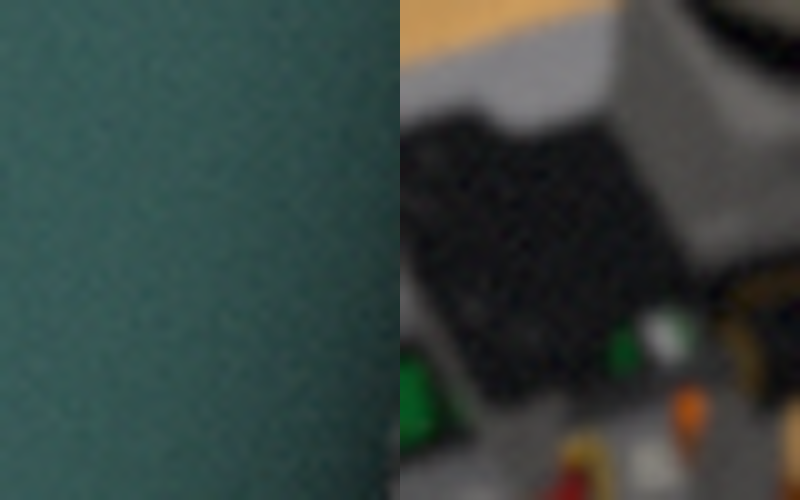

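```bash
python3 -c "
from h import *
D=np.load('shots.npz')
for q in 'ab':
    p={k:D[f'{q}_{k}'] for k in('frame','range_z','camera_matrix','R','t')}
    f=p['frame'].astype(int); m=(f[...,2]>110)&(f[...,1]<50)&(f[...,0]<50)
    P=ray(p,np.argwhere(m)[:,::-1],12); P=P[(P[:,0]>600)&(P[:,0]<900)]; i=P[:,0].argmin(); print(P[i],P.max(0))
go(644,-13.6,21.6,169)"
```

```text
[677.51608191   4.23997221  12.        ] [774.20637777  13.03051256  12.        ]
[674.75722735   6.0762219   12.        ] [772.36918453  18.44577353  12.        ]
t 6.2 pos [649.7 -14.8 130.5] yaw 168.94 cm [5.800e-01 1.000e-02 1.089e+01] spin -0.001 j7 1.6
```

Clear by about 20 mm. Descend in front of the button.

>>> move_arm(commands=[0.6,0,3,0,0.6,0,6,0,0.6,0,8,0,0.6,0,9.5,0,0.6,0,10.5,0,0.6,0,10.9,0,0.6,0,10.9,0,0.6,0,10.9,0])

```text
t: 7.0
eef_pos: [644.5, -12.8, 22.3]
eef_rot: [0.096, 0.995, 0.0, 0.001]
ft_force: [-0.1, -0.4, -1.1]
gripper_width: 15.1
grasp_force: 50.0
```

```bash
python3 -c "
from h import *
go(644,-13.6,21.6,169)
b=eyes.camera('scene');cv2.imwrite('pics/pre.png',cv2.resize(b['frame'][200:275,290:390],(800,600),interpolation=cv2.INTER_CUBIC))"
```

```text
t 7.0 pos [644.5 -12.8  22.3] yaw 169.01 cm [ 0.04 -0.08  0.07] spin 0.0 j7 1.66
```

View pics/pre.png

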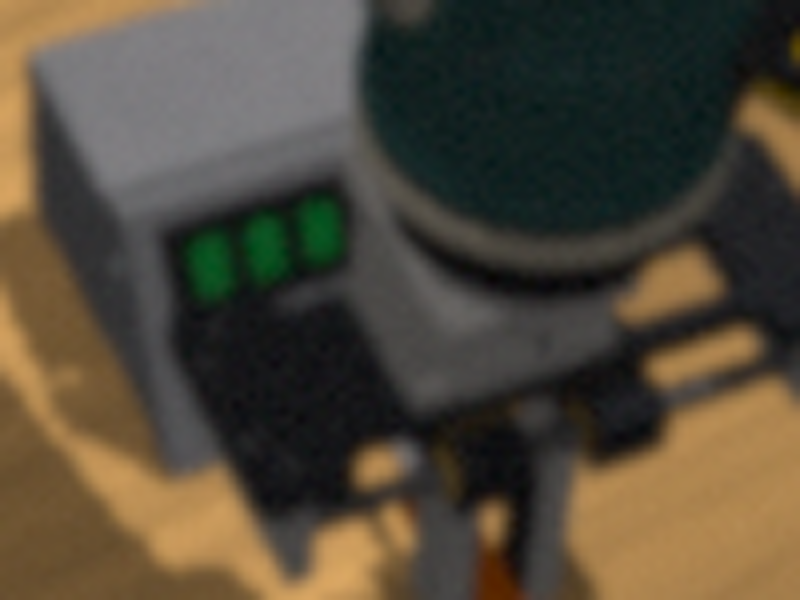

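>>> move_arm(commands=[0.4,-0.05,0.07,0,0.8,-0.05,0.07,0,1.0,-0.05,0.07,0,1.2,-0.05,0.07,0,1.2,-0.05,0.07,0,1.2,-0.05,0.07,0])

```text
t: 7.65
eef_pos: [632.2, -10.9, 20.8]
eef_rot: [0.096, 0.995, -0.0, 0.0]
ft_force: [-0.2, -0.3, -1.0]
gripper_width: 15.7
grasp_force: 50.0
```

>>> move_arm(commands=[0.2,0,0,0,0.3,0,0,0,0.4,0,0,0,0.4,0,0,0])

```text
t: 8.05
eef_pos: [628.2, -10.2, 20.8]
eef_rot: [0.096, 0.995, -0.0, 0.0]
ft_force: [1.3, 0.1, -0.8]
gripper_width: 15.6
grasp_force: 50.0
```

>>> move_arm(commands=[0.1,0,0,0,0.2,0,0,0,0.3,0,0,0,0.3,0,0,0])

```text
t: 8.45
eef_pos: [625.3, -9.7, 20.9]
eef_rot: [0.096, 0.995, -0.0, 0.0]
ft_force: [1.9, 0.1, -0.5]
gripper_width: 15.7
grasp_force: 50.0
```

>>> move_arm(commands=[0.1,0,0,0,0.2,0,0,0,0.3,0,0,0,0.3,0,0,0])

```text
t: 8.85
eef_pos: [623.4, -9.3, 21.3]
eef_rot: [0.096, 0.995, -0.0, 0.001]
ft_force: [7.9, -1.5, -0.5]
gripper_width: 15.3
grasp_force: 50.0
```

>>> move_arm(commands=[0,0,0,0,0,0,0,0,-0.8,0,0,0,-1.6,0,0,0,-2.0,0,-2,0,-2.0,0,-6,0,-2.0,0,-10,0,-2.0,0,-11,0])

```text
t: 9.65
eef_pos: [643.8, -13.3, 134.7]
eef_rot: [0.096, 0.995, 0.0, 0.002]
ft_force: [-0.5, 0.4, -0.9]
gripper_width: 15.5
grasp_force: 50.0
```

```bash
python3 -c "
from h import *
go(539,324.7,120,195.7)"
```

```text
t 9.65 pos [643.8 -13.3 134.7] yaw 168.99 cm [16.75 31.18  1.43] spin -0.466 j7 1.6
```

>>> move_arm(commands=[16.8,31.2,1,-0.466,16.8,31.2,1,-0.466,16.8,31.2,1,-0.466,16.8,31.2,1,-0.466,16.8,31.2,1,-0.466,16.8,31.2,1,-0.466,16.8,31.2,1,-0.466,16.8,31.2,1,-0.466])

```text
t: 10.45
eef_pos: [533.0, 332.5, 119.5]
eef_rot: [-0.141, 0.99, 0.001, -0.001]
ft_force: [-0.6, -0.3, -0.6]
gripper_width: 15.6
grasp_force: 50.0
```

>>> move_arm(commands=[0,0,0,0,0,0,0,0,0,0,0,0])

```text
t: 10.75
eef_pos: [537.3, 323.7, 120.7]
eef_rot: [-0.136, 0.991, -0.0, -0.0]
ft_force: [0.0, -0.9, -0.4]
gripper_width: 15.6
grasp_force: 50.0
```

```bash
python3 -c "
from h import *
go(539,324.7,8.8,195.7)
o=[]
for n in('top','scene'):
    p=eyes.camera(n)
    r=(165,110) if n=='top' else (150,366)
    o.append(cv2.resize(p['frame'][r[0]:r[0]+120,r[1]:r[1]+120],(400,400),interpolation=cv2.INTER_CUBIC))
cv2.imwrite('pics/hov.png',np.hstack(o))"
```

```text
t 10.75 pos [537.3 323.7 120.7] yaw -164.42 cm [-0.19  0.05 11.19] spin -0.002 j7 1.42
```

View pics/hov.png

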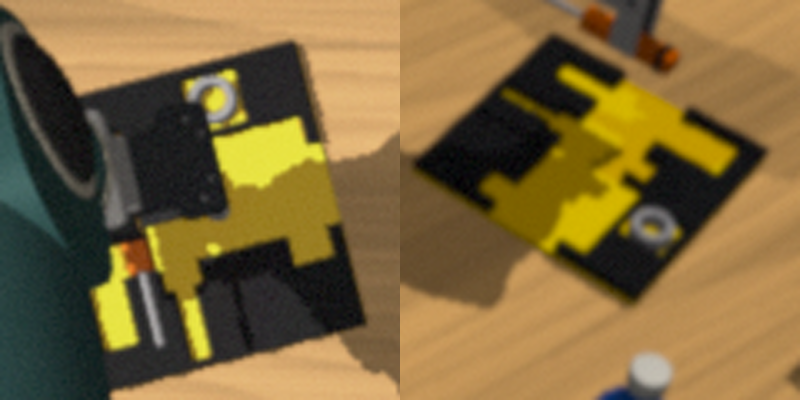

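```bash
python3 -c "
from h import *
p=eyes.camera('top'); s=readout.get_state(); c,n=np.cos(np.radians(195.6)),np.sin(np.radians(195.6))
f=p['frame'].astype(int)
print('tip pred',s['eef_pos'][:2]+90*np.array([c,n]),'seen',ray(p,(157.8,268.5),s['eef_pos'][2]+5.4))
th=np.radians(15.7);R=np.array([[np.cos(th),-np.sin(th)],[np.sin(th),np.cos(th)]])
h=cv2.cvtColor(p['frame'],cv2.COLOR_BGR2HSV)
m=(h[...,0]>20)&(h[...,0]<36)&(h[...,1]>150)&(h[...,2]>60); m[:,:162]=0; m[:257]=0; m[275:]=0; m[:,180:]=0
P=ray(p,np.argwhere(m)[:,::-1],6)[:,:2]; L=(P-[545,303.5])@R; L=L[L[:,0]<-52]; print('slot local x',np.percentile(L[:,0],[1,99]),'y',np.percentile(L[:,1],[2,50,98]),L[:,1].mean(),len(L))
q=(170,225); 
t=[r for r in eyes.trace(p,'ring_gauge')[:1]]
if t: print('ring',t[0]['p'],(ray(p,np.argwhere(t[0]['region'])[:,::-1],20)[:,:2].mean(0)-[545,303.5])@R)
"
```

```text
tip pred [450.32071404 300.18791495] seen [[450.28952684 298.17329178 126.20026207]]
slot local x [-98.80065202 -60.1549989 ] y [14.761625   22.20685583 29.62450268] 22.382618355622323 107
ring 0.45 [ 80.1929792  -35.28170689]
```

```bash
python3 -c "
from h import *
go(539,325.9,8.8,195.7)"
```

```text
t 10.95 pos [536.9 324.7 120.8] yaw -164.36 cm [-0.23  0.06 11.2 ] spin -0.001 j7 1.42
```

>>> move_arm(commands=[-0.2,0.05,4,0,-0.2,0.05,7,0,-0.2,0.05,8.5,0,-0.2,0.05,9.5,0,-0.2,0.05,10.3,0,-0.2,0.05,10.8,0,-0.2,0.05,11.0,0,-0.2,0.05,11.1,0])

```text
t: 11.75
eef_pos: [538.6, 326.6, 10.2]
eef_rot: [-0.137, 0.991, 0.0, 0.0]
ft_force: [0.3, 0.4, -0.0]
gripper_width: 15.4
grasp_force: 50.0
```

>>> move_arm(commands=[0,0,0,0,0,0,0,0,0,0,0,0])

```text
t: 12.05
eef_pos: [538.4, 326.6, 10.1]
eef_rot: [-0.137, 0.991, 0.0, 0.0]
ft_force: [-0.4, 0.1, -0.5]
gripper_width: 15.9
grasp_force: 50.0
```

>>> move_arm(commands=[0,0,0.1,0,0,0,0.15,0,0,0,0.15,0])

```text
t: 12.35
eef_pos: [538.4, 326.5, 8.7]
eef_rot: [-0.137, 0.991, 0.0, 0.0]
ft_force: [-2.5, -1.4, 7.1]
gripper_width: 15.2
grasp_force: 50.0
```

>>> move_arm(commands=[0,0,0,0,0,0,0,0,0,0,0,0,0,0,0,0,0,0,0,0], fingers=0.35)

```text
t: 12.85
eef_pos: [538.3, 326.4, 8.2]
eef_rot: [-0.137, 0.991, -0.0, -0.0]
ft_force: [-0.9, 0.1, 0.3]
gripper_width: 32.8
grasp_force: 0.0
```

>>> move_arm(commands=[0,0,-1.5,0,0,0,-4,0,0,0,-8,0,0,0,-12,0,0,0,-14,0,0,0,-14,0,0,0,-14,0])

```text
t: 13.55
eef_pos: [538.3, 326.6, 149.0]
eef_rot: [-0.137, 0.991, 0.0, 0.0]
ft_force: [-0.5, -0.3, 0.3]
gripper_width: 32.6
grasp_force: 0.0
```

```bash
python3 -c "
from h import *
go(496.5,-215.2,100,172)"
```

```text
t 13.55 pos [538.3 326.6 149. ] yaw -164.29 cm [ 18.7  -51.02   4.86] spin 0.414 j7 1.41
```

>>> move_arm(commands=[18.7,-51,2,0.414,18.7,-51,2,0.414,18.7,-51,2,0.414,18.7,-51,2,0.414,18.7,-51,2,0.414,18.7,-51,2,0.414,18.7,-51,2,0.414,18.7,-51,2,0.414])

```text
t: 14.35
eef_pos: [506.3, -73.9, 132.9]
eef_rot: [0.07, 0.998, -0.0, -0.001]
ft_force: [1.2, 0.7, 0.8]
gripper_width: 33.0
grasp_force: 0.0
```

```bash
python3 -c "
from h import *
go(496.5,-215.2,100,172)"
```

```text
t 14.35 pos [506.3 -73.9 132.9] yaw 172.0 cm [ -1.   -14.13   3.29] spin 0.0 j7 1.74
```

>>> move_arm(commands=[-1,-12.3,3.3,0,-1,-12.3,3.3,0,-1,-12.3,3.3,0,-1,-12.3,3.3,0,-1,-12.3,3.3,0,-1,-12.3,3.3,0])

```text
t: 14.95
eef_pos: [500.3, -194.1, 100.3]
eef_rot: [0.069, 0.998, 0.0, -0.0]
ft_force: [-0.4, -0.4, 0.1]
gripper_width: 32.5
grasp_force: 0.0
```

```bash
python3 -c "
from h import *
go(496.5,-215.2,5.5,172)
p=eyes.camera('scene');h=cv2.cvtColor(p['frame'],cv2.COLOR_BGR2HSV)
m=(h[...,1]<60)&(h[...,2]>140);m[:270]=0;m[310:]=0;m[:,:225]=0;m[:,275:]=0
P=ray(p,np.argwhere(m)[:,::-1],13);print(len(P),P.mean(0))
o=[]
for n in('top','scene'):
    p=eyes.camera(n)
    r=(165,110) if n=='top' else (150,366)
    o.append(cv2.resize(p['frame'][r[0]:r[0]+120,r[1]:r[1]+120],(400,400),interpolation=cv2.INTER_CUBIC))
cv2.imwrite('pics/st.png',np.hstack(o))"
```

```text
t 14.95 pos [ 500.3 -194.1  100.3] yaw 172.06 cm [ 0.08 -2.14  9.48] spin 0.001 j7 2.03
162 [ 558.18947267 -222.84603634   13.        ]
```

View pics/st.png

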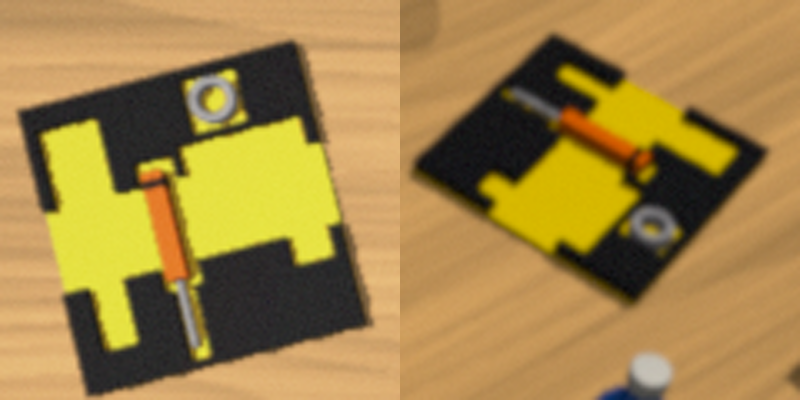

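Top (165,230) and scene (605,140) show the stylus seated in its pocket, a few mm to the +y side. I'll measure that while fetching the brush.

>>> move_arm(commands=[0.1,-2.15,2.5,0,0.1,-2.15,5,0,0.1,-2.15,7,0,0.1,-2.15,8.3,0,0.1,-2.15,9,0,0.1,-2.15,9.4,0,0.1,-2.15,9.4,0,0.1,-2.15,9.4,0])

```text
t: 15.9
eef_pos: [496.7, -216.5, 7.2]
eef_rot: [0.07, 0.998, -0.0, 0.0]
ft_force: [0.7, 0.0, -0.3]
gripper_width: 33.1
grasp_force: 0.0
```

>>> move_arm(commands=[0,0,0,0,0,0,0,0,0,0,0,0,0,0,0,0], fingers=0)

```text
t: 16.3
eef_pos: [496.4, -216.4, 6.9]
eef_rot: [0.07, 0.998, 0.0, 0.0]
ft_force: [-1.4, 1.7, 5.6]
gripper_width: 13.5
grasp_force: 50.0
```

```bash
python3 -c "
from h import *
s=readout.get_state();print(s['eef_pos'],s['gripper_width'],s['grasp_force'])
th=np.radians(15.6);R=np.array([[np.cos(th),-np.sin(th)],[np.sin(th),np.cos(th)]])
for n,T in(('top',(544.9,301.8)),('scene',(544.4,305.3))):
    p=eyes.camera(n);r=eyes.trace(p,'stylus')
    h=cv2.cvtColor(p['frame'],cv2.COLOR_BGR2HSV);m=(h[...,0]<15)&(h[...,1]>150)&(h[...,2]>90)
    b=np.zeros_like(m)
    if n=='top': b[200:260,145:172]=1
    else: b[175:208,408:450]=1
    P=ray(p,np.argwhere(m&b)[:,::-1],22);L=np.c_[(P[:,:2]-T)@R,P[:,2]];print(n,'local',L.mean(0),rect(L),pca(L)[1],'world',P.mean(0))
    for q in r[:2]: print(q['p'],q['pixel'])
    C=cloud(p)[m&b];print('z top',np.percentile(C[:,2],[10,50,90]))
"
```

```text
[ 496.43595711 -216.38804664    6.86271951] 13.482247161691276 50.0006228685379
top local [-3.42209172 22.19873689 22.        ] (array([-2.5, 23.1]), array([77.5, 17. ]), 0.0) -179.38848675094155 world [535.63428901 322.26072411  22.        ]
0.61 [351.5, 126.6]
z top [16.43908059 21.27390843 25.21216435]
scene local [-3.42657748 19.14548893 22.        ] (array([-1.1, 19.8]), array([25.7, 81.7]), 87.4) 178.3728507638229 world [535.95104739 322.81874366  22.        ]
0.66 [427.9, 195.1]
0.31 [251.7, 284.6]
z top [17.12924315 22.35244705 25.10709905]
```

>>> move_arm(commands=[0,0,-2,0,0,0,-5,0,0,0,-9,0,0,0,-12,0,0,0,-12,0,0,0,-12,0])

```text
t: 17.1
eef_pos: [496.4, -216.2, 126.6]
eef_rot: [0.07, 0.998, 0.0, 0.0]
ft_force: [-0.4, 0.2, -1.1]
gripper_width: 13.4
grasp_force: 50.0
```

```bash
python3 -c "
from h import *
go(526.1,377.8,130,195.6)
print(readout.get_state()['gripper_width'])"
```

```text
t 17.1 pos [ 496.4 -216.2  126.6] yaw 172.01 cm [ 5.31 59.23 -0.33] spin -0.412 j7 2.05
13.426237863140692
```

>>> move_arm(commands=[5.3,59.2,-1,-0.412,5.3,59.2,-1,-0.412,5.3,59.2,-1,-0.412,5.3,59.2,-1,-0.412,5.3,59.2,-1,-0.412,5.3,59.2,-1,-0.412,5.3,59.2,-1,-0.412,5.3,59.2,-1,-0.412])

```text
t: 17.9
eef_pos: [515.4, 184.9, 131.9]
eef_rot: [-0.136, 0.991, -0.0, -0.001]
ft_force: [1.3, 0.5, 0.6]
gripper_width: 13.2
grasp_force: 50.0
```

```bash
python3 -c "
from h import *
go(526.1,377.8,130,195.6)"
```

```text
t 17.9 pos [515.4 184.9 131.9] yaw -164.4 cm [-6.22 18.29  0.17] spin -0.0 j7 1.61
```

>>> move_arm(commands=[-6.2,16.4,0,0,-6.2,16.4,0,0,-6.2,16.4,0,0,-6.2,16.4,0,0,-6.2,16.4,0,0,-6.2,16.4,0,0,-6.2,16.4,0,0,-6.2,16.4,0,0])

```text
t: 18.7
eef_pos: [532.3, 356.3, 133.0]
eef_rot: [-0.135, 0.991, -0.0, -0.0]
ft_force: [0.3, -0.2, 1.0]
gripper_width: 13.4
grasp_force: 50.0
```

```bash
python3 -c "
from h import *
go(526.1,377.8,10.1,195.6)
for n in('top','scene'):
    p=eyes.camera(n)
    for r in eyes.trace(p,'brush')[:3]:
        print(n,r['p'],r['pixel'],rect(ray(p,np.argwhere(r['region'])[:,::-1],readout.get_state()['eef_pos'][2]+8)))"
```

```text
t 18.7 pos [532.3 356.3 133. ] yaw -164.5 cm [1.000e-02 2.240e+00 1.229e+01] spin -0.002 j7 1.37
top 0.69 [496.1, 368.1] (array([ 273.9, -424.8]), array([ 29.6, 134.6]), 85.5)
top 0.57 [131.9, 241.7] (array([537.4, 351.5]), array([149.5,  28. ]), 17.5)
scene 0.79 [454.4, 158.4] (array([541.8, 349.3]), array([147.8,  37. ]), 16.7)
scene 0.79 [104.2, 246.0] (array([ 379.9, -462.7]), array([ 25.7, 129.1]), 89.7)
```

>>> move_arm(commands=[0,2.2,1,0,0,2.2,5,0,0,2.2,8,0,0,2.2,10,0,0,2.2,11,0,0,2.2,11.7,0,0,2.2,12.0,0,0,2.2,12.1,0])

```text
t: 19.7
eef_pos: [526.4, 379.2, 12.8]
eef_rot: [-0.136, 0.991, 0.0, 0.0]
ft_force: [-0.3, 1.0, 1.3]
gripper_width: 13.6
grasp_force: 50.0
```

>>> move_arm(commands=[0,0,0,0,0,0,0,0,0,0,0,0])

```text
t: 20.0
eef_pos: [526.3, 379.0, 12.7]
eef_rot: [-0.136, 0.991, 0.0, 0.0]
ft_force: [0.6, 0.4, -0.4]
gripper_width: 13.5
grasp_force: 50.0
```

>>> move_arm(commands=[0,-0.1,0.1,0,0,-0.1,0.2,0,0,-0.1,0.28,0,0,-0.1,0.28,0])

```text
t: 20.4
eef_pos: [526.5, 377.7, 9.9]
eef_rot: [-0.136, 0.991, -0.0, -0.0]
ft_force: [-2.9, -1.7, 8.4]
gripper_width: 13.2
grasp_force: 50.0
```

>>> move_arm(commands=[0,0,0,0,0,0,0,0,0,0,0,0,0,0,0,0,0,0,0,0], fingers=0.33)

```text
t: 20.9
eef_pos: [526.4, 377.8, 9.4]
eef_rot: [-0.136, 0.991, -0.0, -0.0]
ft_force: [-0.9, 0.3, 0.3]
gripper_width: 31.1
grasp_force: 0.0
```

>>> move_arm(commands=[0,0,-1.5,0,0,0,-4,0,0,0,-8,0,0,0,-12,0,0,0,-14,0,0,0,-14,0,0,0,-14,0])

```text
t: 21.6
eef_pos: [526.4, 377.9, 150.2]
eef_rot: [-0.136, 0.991, 0.0, 0.0]
ft_force: [0.0, -0.5, -0.4]
gripper_width: 31.2
grasp_force: 0.0
```

```bash
python3 -c "
from h import *
go(506,-418.5,110,187.7)"
```

```text
t 21.6 pos [526.4 377.9 150.2] yaw -164.4 cm [ 23.38 -76.16   3.97] spin 0.138 j7 1.33
```

>>> move_arm(commands=[23.4,-76.2,2,0.138,23.4,-76.2,2,0.138,23.4,-76.2,2,0.138,23.4,-76.2,2,0.138,23.4,-76.2,2,0.138,23.4,-76.2,2,0.138,23.4,-76.2,2,0.138,23.4,-76.2,2,0.138])

```text
t: 22.4
eef_pos: [515.1, -23.8, 138.8]
eef_rot: [-0.067, 0.998, -0.0, -0.001]
ft_force: [1.3, -0.1, -0.9]
gripper_width: 30.9
grasp_force: 0.0
```

```bash
python3 -c "
from h import *
go(506,-418.5,110,187.7)"
```

```text
t 22.4 pos [515.1 -23.8 138.8] yaw -172.3 cm [  6.18 -38.99   2.89] spin -0.0 j7 1.88
```

>>> move_arm(commands=[6.0,-37,2.5,0,6.0,-37,2.5,0,6.0,-37,2.5,0,6.0,-37,2.5,0,6.0,-37,2.5,0,6.0,-37,2.5,0,6.0,-37,2.5,0,6.0,-37,2.5,0])

```text
t: 23.2
eef_pos: [503.9, -400.6, 113.2]
eef_rot: [-0.065, 0.998, -0.0, -0.001]
ft_force: [-0.5, -0.1, 0.8]
gripper_width: 31.2
grasp_force: 0.0
```

>>> move_arm(commands=[0,0,0,0,0,0,0,0,0,0,0,0])

```text
t: 23.5
eef_pos: [506.4, -395.2, 114.0]
eef_rot: [-0.068, 0.998, 0.001, -0.0]
ft_force: [0.2, -0.5, -0.2]
gripper_width: 31.1
grasp_force: 0.0
```

```bash
python3 -c "
from h import *
go(506,-418.5,5.5,187.7)"
```

```text
t 23.5 pos [ 506.4 -395.2  114. ] yaw -172.24 cm [ 0.35 -2.31 10.85] spin 0.001 j7 2.6
```

>>> move_arm(commands=[0.35,-2.35,1,0,0.35,-2.35,5,0,0.35,-2.35,8,0,0.35,-2.35,9.5,0,0.35,-2.35,10.3,0,0.35,-2.35,10.7,0,0.35,-2.35,10.8,0,0.35,-2.35,10.8,0])

```text
t: 24.3
eef_pos: [506.4, -420.6, 7.5]
eef_rot: [-0.067, 0.998, -0.0, 0.001]
ft_force: [-0.1, 0.1, 0.9]
gripper_width: 31.1
grasp_force: 0.0
```

>>> move_arm(commands=[0,0,0,0,0,0,0,0,0,0,0,0,0,0,0,0], fingers=0)

```text
t: 24.7
eef_pos: [506.1, -420.4, 7.0]
eef_rot: [-0.067, 0.998, -0.0, 0.0]
ft_force: [-1.2, 1.8, 5.8]
gripper_width: 15.6
grasp_force: 50.0
```

```bash
python3 -c "
from h import *
go(506,-418.5,5.5,187.7);s=readout.get_state();print(s['gripper_width'],s['grasp_force'],s['joints'])"
```

```text
t 24.7 pos [ 506.1 -420.4    7. ] yaw -172.3 cm [-0.02  0.19  0.15] spin -0.0 j7 2.68
15.564532572129497 49.99840021133423 [ 0.31883185  0.75651288  0.46956412  1.664496   -0.4364029   0.82604172
  2.68345626]
```

>>> move_arm(commands=[0,0,-2,0,0,0,-5,0,0,0,-9,0,0,0,-12,0,0,0,-12,0,0,0,-12,0], squeeze=60)

```text
t: 25.3
eef_pos: [505.9, -420.2, 126.5]
eef_rot: [-0.067, 0.998, -0.0, 0.0]
ft_force: [-0.6, -0.2, -2.7]
gripper_width: 15.4
grasp_force: 60.0
```

```bash
python3 -c "
from h import *
go(565.7,236.3,130,195.6)"
```

```text
t 25.3 pos [ 505.9 -420.2  126.5] yaw -172.3 cm [-14.72  64.25  -0.35] spin -0.138 j7 2.62
```

>>> move_arm(commands=[-14.7,64.2,-1,-0.138,-14.7,64.2,-1,-0.138,-14.7,64.2,-1,-0.138,-14.7,64.2,-1,-0.138,-14.7,64.2,-1,-0.138,-14.7,64.2,-1,-0.138,-14.7,64.2,-1,-0.138,-14.7,64.2,-1,-0.138])

```text
t: 26.1
eef_pos: [541.1, -19.9, 131.3]
eef_rot: [-0.136, 0.991, -0.0, -0.001]
ft_force: [1.9, 0.5, -1.6]
gripper_width: 15.4
grasp_force: 60.0
```

```bash
python3 -c "
from h import *
go(565.7,236.3,130,195.6)"
```

```text
t 26.1 pos [541.1 -19.9 131.3] yaw -164.4 cm [-9.26 24.02  0.11] spin -0.0 j7 2.02
```

>>> move_arm(commands=[-9.0,22,0,0,-9.0,22,0,0,-9.0,22,0,0,-9.0,22,0,0,-9.0,22,0,0,-9.0,22,0,0,-9.0,22,0,0,-9.0,22,0,0])

```text
t: 26.9
eef_pos: [569.3, 212.7, 131.6]
eef_rot: [-0.135, 0.991, -0.001, -0.001]
ft_force: [0.1, -0.6, -2.4]
gripper_width: 15.2
grasp_force: 60.0
```

```bash
python3 -c "
from h import *
go(565.7,236.3,10.1,195.6)
s=readout.get_state()
o=[]
for n in('top','scene'):
    p=eyes.camera(n)
    for r in eyes.trace(p,'square')[:2]:
        print(n,r['p'],r['pixel'],rect(ray(p,np.argwhere(r['region'])[:,::-1],s['eef_pos'][2]+8)))
    r=(165,110) if n=='top' else (150,366)
    o.append(cv2.resize(p['frame'][r[0]:r[0]+120,r[1]:r[1]+120],(400,400),interpolation=cv2.INTER_CUBIC))
cv2.imwrite('pics/sq.png',np.hstack(o))"
```

```text
t 26.9 pos [569.3 212.7 131.6] yaw -164.48 cm [-0.3   2.38 12.14] spin -0.001 j7 1.62
scene 0.7 [419.9, 184.7] (array([564.5, 235.1]), array([96.9, 82.9]), 15.7)
```

View pics/sq.png

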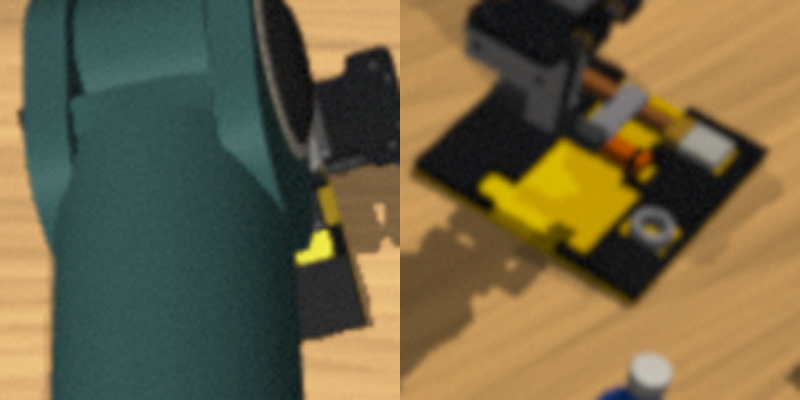

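Scene crop shows the brush in its pocket (head at (710,145)) and the square, level, in the gripper. Lowering it.

>>> move_arm(commands=[-0.3,2.35,1,0,-0.3,2.35,5,0,-0.3,2.35,8,0,-0.3,2.35,10,0,-0.3,2.35,11,0,-0.3,2.35,11.6,0,-0.3,2.35,11.8,0,-0.3,2.35,11.8,0])

```text
t: 27.9
eef_pos: [566.7, 237.6, 15.2]
eef_rot: [-0.136, 0.991, 0.0, 0.0]
ft_force: [0.3, 0.3, -1.6]
gripper_width: 15.3
grasp_force: 60.0
```

>>> move_arm(commands=[0,0,0,0,0,0,0,0])

```text
t: 28.1
eef_pos: [566.6, 237.7, 15.2]
eef_rot: [-0.136, 0.991, 0.0, 0.0]
ft_force: [-0.3, -1.0, -1.7]
gripper_width: 15.3
grasp_force: 60.0
```

>>> move_arm(commands=[0.1,-0.1,0.2,0,0.1,-0.1,0.35,0,0.1,-0.1,0.45,0,0.1,-0.1,0.52,0,0.1,-0.1,0.52,0])

```text
t: 28.6
eef_pos: [565.5, 236.2, 10.0]
eef_rot: [-0.136, 0.991, 0.0, -0.0]
ft_force: [-6.7, -1.6, 13.6]
gripper_width: 15.2
grasp_force: 60.0
```

>>> move_arm(commands=[0,0,-0.05,0,0,0,-0.05,0,0,0,-0.05,0,0,0,-0.05,0,0,0,-0.05,0], fingers=0.33)

```text
t: 29.1
eef_pos: [565.5, 236.3, 9.7]
eef_rot: [-0.136, 0.991, -0.0, -0.0]
ft_force: [1.0, -0.1, 0.0]
gripper_width: 30.7
grasp_force: 0.0
```

>>> move_arm(commands=[0,0,-1.5,0,0,0,-4,0,0,0,-8,0,0,0,-12,0,0,0,-16,0,0,-10,-18,0,0,-20,-18,0,0,-30,-18,0])

```text
t: 29.9
eef_pos: [606.0, 91.4, 186.8]
eef_rot: [-0.136, 0.991, 0.0, 0.001]
ft_force: [0.2, 0.1, 0.1]
gripper_width: 30.9
grasp_force: 0.0
```

>>> move_arm(commands=[0,-25,0,0,0,-25,0,0,0,-25,0,0,0,-25,0,0,0,-25,0,0,0,-25,0,0,0,-25,0,0,0,-25,0,0])

```text
t: 30.7
eef_pos: [672.9, -146.7, 185.3]
eef_rot: [-0.136, 0.991, 0.0, 0.0]
ft_force: [-0.3, 0.4, -0.2]
gripper_width: 30.7
grasp_force: 0.0
```

```bash
python3 -c "
from h import *
o=[]
th=np.radians(15.6);R=np.array([[np.cos(th),-np.sin(th)],[np.sin(th),np.cos(th)]])
for n,T in(('top',(544.9,301.8)),('scene',(544.4,305.3))):
    p=eyes.camera(n);C=cloud(p)
    for k in('stylus','brush','square'):
      for r in eyes.trace(p,k)[:2]:
        if r['p']<.3: continue
        P=ray(p,np.argwhere(r['region'])[:,::-1],18);L=(P[:,:2]-T)@R;z=C[r['region']][:,2];print(n,k,round(r['p'],2),r['pixel'],'local',rect(L),np.percentile(z,[10,50,90]).round(1))
    r=(165,110) if n=='top' else (150,366)
    o.append(cv2.resize(p['frame'][r[0]:r[0]+120,r[1]:r[1]+120],(400,400),interpolation=cv2.INTER_CUBIC))
cv2.imwrite('pics/end.png',np.hstack(o)); s=readout.get_state();print(s['t'],s['eef_pos'])"
```

```text
top stylus 0.8 [158.4, 233.6] local (array([-22.5,  23.7]), array([126.9,  19.9]), 0.0) [ 8.6 19.7 24.7]
top brush 0.84 [494.6, 365.8] local (array([-482.3, -662.1]), array([ 32.5, 147.9]), 68.5) [ 6.  11.2 16.2]
top brush 0.69 [137.7, 225.2] local (array([ 7.8, 77.8]), array([ 35. , 150.6]), 87.5) [ 8.7 16.8 21.5]
top square 0.64 [192.0, 212.5] local (array([  0.7, -42.4]), array([90.8, 75.6]), 2.2) [ 8.3 16.7 24.7]
scene stylus 0.57 [426.6, 195.8] local (array([-20.1,  19.5]), array([ 26.1, 117.3]), 90.0) [13.7 21.6 25. ]
scene brush 0.81 [442.4, 185.0] local (array([ 7.5, 67.9]), array([153.3,  39. ]), 2.9) [12.1 18.  22.1]
scene brush 0.79 [106.3, 245.6] local (array([-474.9, -670.8]), array([ 29.2, 154.4]), 69.3) [ 8.5 12.2 16. ]
scene square 0.65 [415.6, 212.8] local (array([  3.9, -48.3]), array([95.3, 80.9]), 0.1) [ 9.5 16.4 24.2]
scene square 0.63 [445.7, 184.7] local (array([ 9.6, 66.3]), array([152.8,  38.9]), 3.0) [12.4 18.1 22.2]
31.1 [ 672.82689347 -147.54437024  184.84826927]
```

View pics/end.png

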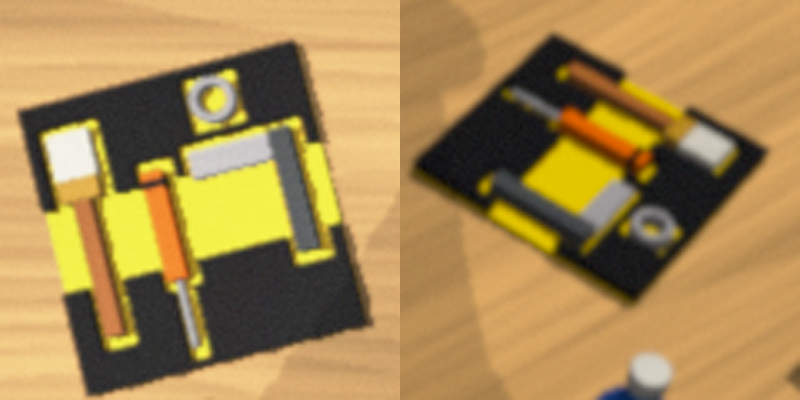

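All three lie flat in their pockets: brush (75,150), stylus (165,230) and square (290,190) in the top crop. The ring gauge is untouched at (212,97).

```bash
python3 -c "
from bench import bot
print(bot.job_done())"
```

```text
the job is handed in; nothing more can be done
None
```

I pressed the zero button with the stylus until it bottomed out, judging by the force reading because the arm hid the button from both cameras. The stylus, brush and square lie flat in their pockets by the final pictures, and I handed the job in after about 31 s; the hand-in returned no verdict.

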